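Hold the rotator's bolt head from behind its bracket

TASK

The rotor nut on the slow tube rotator has to be tightened by a colleague, but the spindle keeps creeping round. Swing the small guard lever on the drive head up and right back so that it stays open, then reach down into the narrow gap behind the bracket, grip the hexagon bolt head hidden there between the fingers and hold it so that it stops turning; finish while still holding it, do not let go. Leave the bottles, dish, rack and boxes around it standing where they are.

Things in the scene. Friction and masses are not known exactly. Their poses are not given: they have to be found in the camera images.
- rotator: tube rotator, fixed to the table: grey base plate 290 x 130 mm, 12 mm thick, with a steel bracket and, behind it (+x), a white drive head 110 mm wide (y), at x = +25 to +165 mm, top at 115 mm. Origin on the table right below the bolt head's centre; x along the spindle, from the bracket to the drive head; z up.
- bolt_head: plain steel hexagon bolt head in the gap behind the bracket, 24 mm across flats (27.7 over corners), 14 mm thick along the spindle. Origin at its centre, 85 mm above the table and midway in the gap (within 1 mm); its x along the spindle, level; two flats face its own +y and -y. One body with spindle, nut and disc. Over 45 mm free on either side of it along the rotator's y.
- spindle (a joint): turn of spindle, bolt head, disc and nut together about the rotator's x, rad; at 0 (and every 1.047) two flats of the head are upright and face the rotator's +y and -y. A drive with slipping clutch turns it all the time at about +0.1 rad/s with about 0.05 N m; held, it stalls without harm. Heavily damped: forced, it turns slowly (0.5 N m per rad/s).
- bracket_top (a point): middle of the top edge of the upright steel bracket plate: 115 mm above the table, rotator x = -26 mm; plate 90 mm wide (y), 6 mm thick. The gap from it to the drive head is 48 mm wide (x = -23 to +25 mm), open above and to both sides, the base plate its floor. In front of the bracket (x = -88 to -38 mm) turns the rotor, a disc 80 mm across with vials and nut, centre 85 mm high.
- guard (a joint): angle of the guard lever, rad: 0 lying level across the top of the gap, growing as it swings up and back over the drive head, stop at 2.4. It stays where it is left (friction 0.08 N m). It starts between 0 and 0.3.
- guard_hinge (a point): the guard lever's hinge axis (along the rotator's y), 130 mm above the table, at the rotator's x = +50 mm, y = 0, between two small lugs (tops at 133 mm) on the drive head.
- guard_pin (a point): centre of the guard lever's cross pin, to be pinched: dark steel bar 12 mm thick, 26 mm long along the rotator's y, at the lever's free end. At joint 0 it is 90 mm in front (rotator -x) of the hinge axis and 15 mm above it. Stem 9 mm thick; the guard plate (54 mm wide, 4 mm thick) ends 30 mm short of the pin. The pin turns between the pads as the lever swings about the hinge.
- dropper_tall: bystander, to be left standing: amber dropper bottle, 32 mm across, 85 mm tall; origin at the centre of its underside, z up
- dropper_short: bystander, to be left standing: smaller amber dropper bottle, 28 mm across, 62 mm tall; origin at the centre of its underside, z up
- jar: bystander, to be left standing: white screw-cap jar, 58 mm across, 60 mm tall; origin at the centre of its underside, z up
- reagent: bystander, to be left standing: white reagent bottle, 68 mm across, 150 mm tall; origin at the centre of its underside, z up
- dish: bystander, to be left standing: glass bowl, 100 mm across, 40 mm tall; origin at the centre of its underside, z up
- tube_rack: bystander, to be left standing: clear test-tube rack, 60 x 160 mm, 94 mm tall with its tubes; origin at the centre of its underside, z up
- tissue_box: bystander, to be left standing: pink tissue box, 110 x 200 mm, 70 mm tall (100 mm with its tissue); origin at the centre of its underside, z up

How it is judged:
On the way, in this order (a step that is already met when the one before it is completed fails the run):
1. the guard lever is swung up and right back (beyond 2.0 rad) (value of joint guard above 2 rad), for 0.2 s.
2. the bolt head is gripped and stands still (contact force between the fingers and bolt_head above 6 N and distance between the grasp point and bolt_head below 0.018 m and velocity of joint spindle between -0.02 and 0.02 rad/s), for 0.3 s.
At the end, for the whole second after the job is handed in: The fingers hold the bolt head (contact force over 6 N, grasp point within 18 mm of the head's centre), the spindle stands still (under 0.02 rad/s either way) and the guard lever is still back (beyond 2.0 rad) (all of step 2 and value of joint guard above 2 rad); the arm keeps its last pose, push and grip.
It fails at once if a bystander is pushed away (more than 30 mm) (distance of any of dropper_tall, dropper_short, jar, reagent, dish, tube_rack, tissue_box from where it was at the start of the episode above 0.03 m).
It fails at once if a bystander is tipped over (angle between any of dropper_tall, dropper_short, jar, reagent, dish, tube_rack, tissue_box's own z axis and vertical above 0.5 rad).
It also fails if it takes over 48 s, if anything falls off the work surface, if the arm or the gripper's body presses on something with over 40 N, if the wrist force passes 120 N, or if a joint passes its speed limit or range.

ROBOT

A 7-joint arm with a two-finger parallel gripper is mounted at the origin on the work surface. World frame = base frame: x ahead of the robot, y to its left, z up, the work surface at z = 0. Lengths are in m, angles in rad, forces in N, time in s.
With the tool pointing down it reaches from about 0.425 to 0.875 m from the base axis. Payload 4.7 kg.
Tool frame: the origin (TCP) lies at the very end of the fingers, on their centre line; the grasp point (between the pads) lies 19 mm behind it; z points along the fingers, y is the line along which they close (so a half turn about z gives the same grasp; the last joint's range is limited). The gripper opens to 87 mm and grips with 3 to 60 N. Pads are 19 mm wide; open, the fingers measure 117 mm over their backs; the gripper's body (75 mm by 190 mm) begins 51 mm behind the grasp point.
Start: joints at [1.291, 0.321, -0.07, 1.45, 0.023, 1.371, -0.057], TCP at [0.188, -0.622, 0.187] pointing down, gripper open.
Joint ranges: [-2.86, 2.86], [-0.3, 2.09], [-1.38, 1.24], [0.06, 2.45], [-1.56, 4.7], [0.09, 2.05], [-2.69, 2.69]. Speed limits (rad/s): [2.57, 2.57, 3.14, 3.14, 3.14, 3.14, 3.14].

INTERFACE

Orientations are given as a rotation vector (axis times angle).
In Python, from bench import ctrl, vision gives the robot as it stands.
- The arm moves only by the tool jog_arm, never from a script. Its argument "increments" is a list of rows, each an object of numbers: "tx", "ty", "tz": the shift along the tool's x, y, z in mm; "wx", "wy", "wz": the turn, a rotation vector about the tool's x, y, z in rad; "gripper": the opening, from 0 (shut) to 1 (fully open). In form: [{"tx": .., "ty": .., "tz": .., "wx": .., "wy": .., "wz": .., "gripper": ..}, ...]. A call has exactly 5 rows; each row is the pose to reach, as a shift and turn from the pose commanded when the call began, along the tool's axes at that moment; what a row does not reach only later rows make up. A row lasts 1/12 s, in which the tool goes at most 41.7 mm and 7.16 degrees, less where a joint would pass 70% of its speed; a pose out of reach is approached as far as the arm can. A call with a gripper value outside its range is refused whole. The fingers move at their own pace and stop on an object; "grip_force" is the grip in N (left out, the last holds). Time passes only in rows, so rows that repeat a pose let the fingers close, or fill a call up. It gives the time, the measured TCP pose, the force, the opening and the grip force at its end, in the units of the state.
- ctrl.get_state(): the state, without advancing time (a new reading comes with each control period).
- vision.get_image(name): name is "scene" or "top" or "wrist"; returns a dict with "color" (384x512x3 uint8, blue, green, red), "fx", "fy", "cx", "cy" (pixels), "k1" (the pictures are not rectified: a ray, as slopes to the right and down, at radius r is drawn at 1 + k1 r^2 times it, then the intrinsics apply), "extrinsics" (4x4, takes a point from world to camera coordinates). Camera axes: x right, y down, z forward; pixel columns grow to the right and rows downward; lengths in m; the calibration is good to about 2 mm. A picture is of the moment at which its call begins. There is no depth.
- ctrl.close_job(): hands the job in; it is judged then, once.
Trained networks look in the newest picture that a camera, given by its name, has taken for a name from the list of things; names that differ only in an ending like _2 or _b are one class to them, and where a whole thing is asked for, a point or a joint stands for the part that bears it (a point fixed in the world has none). Each returns a list of dicts, best first, with "conf" (0 to 1); they miss things now and then, are a little off and sometimes report something else, mostly with a low value. They report only what shows in the picture. A call takes as long as a camera call.
- vision.spot_in(camera, thing): "bbox" ([left, top, right, bottom] in pixels, round what is visible of it).
The state is a dict: "time": time; "joint_positions": joint angles; "qd": joint speeds; "joint_torque": joint torques, N m; "position": TCP position; "tool_rot": TCP orientation; "ft_force": force on the tool from outside, world axes, zero at the start; "torque": the same for the moment, N m; "grip_width": opening from 0.0 (shut) to 1.0 (fully open); "grip_force": force on a finger pad.
Only numpy, scipy, OpenCV 4.12 (cv2) and the standard library are available. Lean on these libraries where they do the work, as an engineer would, in place of code of your own. Each camera call takes 0.05 s, during which the arm holds its last target. There are 200 camera calls.

## Working session

There is one attempt and no reset: what is moved stays moved. The work goes in short steps, Python scripts to look and compute and a tool call to move; the robot and the scene stay as the last step left them, time stands still between calls to the robot, and variables do not carry over. Pictures are saved under pics/ and viewed, at most 10 in all, crops included, and the job is handed in when it is done.

Besides the shell and the picture viewer there is one more tool, called in YAML: its name, and indented under it one key for each argument. jog_arm: Moves the arm, as the interface text tells. Its arguments: {"type":"object","properties":{"increments":{"type":"array"},"grip_force":{"type":"number"}},"required":["increments"]}

```bash
mkdir -p pics; ls
python3 - <<'E'
from bench import ctrl, vision
import cv2
s=ctrl.get_state()
print({k:(v if not hasattr(v,'__len__') else [round(float(x),3) for x in v]) for k,v in s.items()})
ims=[]
for n in ["scene","top"]:
    d=vision.get_image(n); cv2.imwrite(f"pics/{n}0.png",d["color"])
    print(n,d["fx"],d["cx"],d["cy"],d["k1"],d["extrinsics"])
    for t in ["rotator","bolt_head","bracket_top","guard","guard_pin","guard_hinge","spindle"]:
        try: print(t,[( [round(float(x)) for x in r["bbox"]],round(r["conf"],2)) for r in vision.spot_in(n,t)][:3])
        except Exception as e: print(t,e)
E
```

```text
pics
{'time': 0.0, 'joint_positions': [1.291, 0.322, -0.07, 1.452, 0.023, 1.371, -0.057], 'qd': [-0.0, 0.0, 0.0, -0.0, 0.0, 0.001, 0.0], 'joint_torque': [-0.001, -49.129, -0.405, -31.253, -0.064, 0.044, 0.0], 'position': [0.188, -0.622, 0.186], 'tool_rot': [-3.106, -0.46, 0.001], 'ft_force': [-0.163, -0.237, -0.414], 'torque': [-0.032, -0.004, -0.025], 'grip_force': 0.0, 'grip_width': 0.9989528096704805}
scene 449.7304304798309 253.16821072763977 195.89764708708339 -0.0736102416713795 [[ 0.45588839  0.88995254  0.01225741 -0.29400444]
 [ 0.73844381 -0.37051655 -0.56339881 -0.32603083]
 [-0.49685663  0.26589839 -0.82609414  1.58450233]
 [ 0.          0.          0.          1.        ]]
rotator [([185, 163, 263, 267], 0.78)]
bolt_head [([195, 166, 222, 188], 0.74)]
bracket_top [([184, 165, 265, 264], 0.89)]
guard [([205, 167, 234, 205], 0.62)]
guard_pin [([207, 168, 235, 206], 0.93)]
guard_hinge [([197, 162, 223, 188], 0.71), ([184, 163, 267, 268], 0.57)]
spindle [([191, 166, 220, 188], 0.72)]
top 485.8954202245504 256.41018343275505 192.34579535962817 0.002916960856914108 [[ 7.47119838e-03 -9.99970741e-01  1.64269487e-03  3.16455170e-02]
 [-9.97153719e-01 -7.57338000e-03 -7.50140295e-02  5.72830394e-01]
 [ 7.50242754e-02 -1.07757460e-03 -9.97181125e-01  1.50971106e+00]
 [ 0.00000000e+00  0.00000000e+00  0.00000000e+00  1.00000000e+00]]
rotator [([255, 165, 296, 256], 0.86)]
bolt_head [([264, 230, 293, 249], 0.75)]
bracket_top [([259, 164, 300, 254], 0.65)]
guard [([270, 199, 291, 238], 0.75)]
guard_pin [([270, 201, 292, 238], 0.64)]
guard_hinge [([255, 164, 302, 258], 0.88)]
spindle [([267, 221, 292, 250], 0.76), ([212, 146, 240, 174], 0.36)]
```

Run:
```python
import cv2,numpy as np
a=cv2.imread("pics/scene0.png")[120:320,130:330]; b=cv2.imread("pics/top0.png")[120:320,180:380]
cv2.imwrite("pics/c0.png",np.hstack([cv2.resize(a,(400,400),interpolation=2),cv2.resize(b,(400,400),interpolation=2)]))
```

```text
(no output)
```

View pics/c0.png

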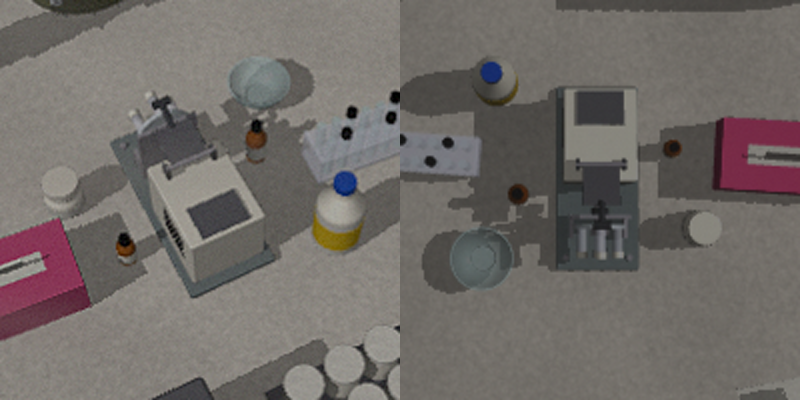

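View pics/top0.png

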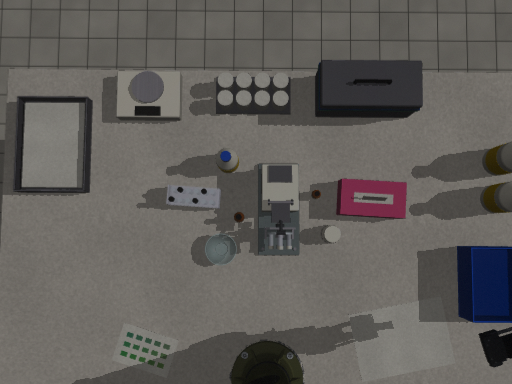

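```bash
cat > h.py <<'E'
import numpy as np, cv2
from scipy.spatial.transform import Rotation as R
from scipy.optimize import least_squares
def proj(d,P):
    E=np.array(d["extrinsics"]); c=E[:3,:3]@np.asarray(P,float)+E[:3,3]
    u=c[:2]/c[2]; u=u*(1+d["k1"]*(u@u)); return np.array([d["fx"]*u[0]+d["cx"],d["fy"]*u[1]+d["cy"]])
def pin(q):
    c,s=np.cos(q),np.sin(q); return np.array([.05-.09*c+.015*-s*-1*1.0 if 0 else .05-.09*c+.015*s,0,.13+.09*s+.015*c])
def w(p,P):
    x,y,a=p[:3]; c,s=np.cos(a),np.sin(a); return np.array([x+c*P[0]-s*P[1],y+s*P[0]+c*P[1],P[2]])
E
python3 - <<'E'
from h import *
from bench import vision
S=vision.get_image("scene");T=vision.get_image("top")
np.save("S.npy",S,allow_pickle=True);np.save("T.npy",T,allow_pickle=True)
f=lambda cx,cy,ox,oy:np.array([cx/2+ox,cy/2+oy])
obs=[]
for (x,y),s,t in [((.025,-.055),(150,182),(237,182)),((.025,.055),(218,150),(164,182)),((.165,.055),(264,210),(164,88)),((.165,-.055),(190,245),(237,88))]:
    obs+=[(S,(x,y,.115),f(*s,130,120)),(T,(x,y,.115),f(*t,180,120))]
for y,t in [(.027,(177,165)),(-.027,(226,165))]: obs.append((T,(.05,y,.133),f(*t,180,120)))
def res(p):
    r=[proj(d,w(p,P))-o for d,P,o in obs]
    r+=[proj(S,w(p,pin(p[3])))-f(162,103,130,120),proj(T,w(p,pin(p[3])))-f(200,208,180,120)]
    return np.concatenate(r)
r=least_squares(res,[.5,-.05,0,.1],loss="soft_l1");print(r.x,np.round(r.fun if 0 else res(r.x),1))
p=r.x
print("pin",w(p,pin(p[3])),"bolt",w(p,(0,0,.085)),"hinge",w(p,(.05,0,.13)))
# bystanders rough from top
for n,z in [("dropper_tall",.08),("dropper_short",.06),("jar",.06),("reagent",.15),("dish",.04),("tube_rack",.09),("tissue_box",.07)]:
    q=vision.spot_in("top",n)
    if not q: print(n,None);continue
    b=q[0]["bbox"];c=np.array([(b[0]+b[2])/2,(b[1]+b[3])/2])
    g=least_squares(lambda v:proj(T,(v[0],v[1],z))-c,[.6,0]).x
    cp,sp=np.cos(p[2]),np.sin(p[2]);d=g-p[:2]
    print(n,np.round(g,3),"rot frame",np.round([cp*d[0]+sp*d[1],-sp*d[0]+cp*d[1]],3),round(q[0]["conf"],2))
E
```

```text
[ 0.48667818 -0.03302635  0.00392039  0.07784002] [-2.8 -7.8 -0.2 -0.2 -0.2 -6.8 -1.  -0.3  0.6  2.3 -0.9 -0.5 -0.6  1.7
 -0.3 -0.3  2.2 -0.6 -3.8 -0.5 -0.8 -0.7  0.3  8.4]
pin [ 0.44811742 -0.03317752  0.15195311] bolt [ 0.48667818 -0.03302635  0.085     ] hinge [ 0.53667779 -0.03283033  0.13      ]
dropper_tall [0.488 0.082] rot frame [0.002 0.115] 0.5
dropper_short [0.669 0.129] rot frame [0.183 0.161] 0.75
jar [ 0.444 -0.201] rot frame [-0.044 -0.168] 0.68
reagent [0.653 0.125] rot frame [0.167 0.158] 0.9
dish [0.387 0.15 ] rot frame [-0.099  0.183] 0.57
tube_rack [0.552 0.221] rot frame [0.066 0.254] 0.72
tissue_box [ 0.554 -0.322] rot frame [ 0.067 -0.289] 0.79
```

Run:
```python
from h import *
S=np.load("S.npy",allow_pickle=True).item()["color"][155:275,175:275];T=np.load("T.npy",allow_pickle=True).item()["color"][155:275,230:330]
cv2.imwrite("pics/c1.png",np.hstack([cv2.resize(i,(400,480),interpolation=cv2.INTER_CUBIC) for i in (S,T)]))
```

```text
(no output)
```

View pics/c1.png

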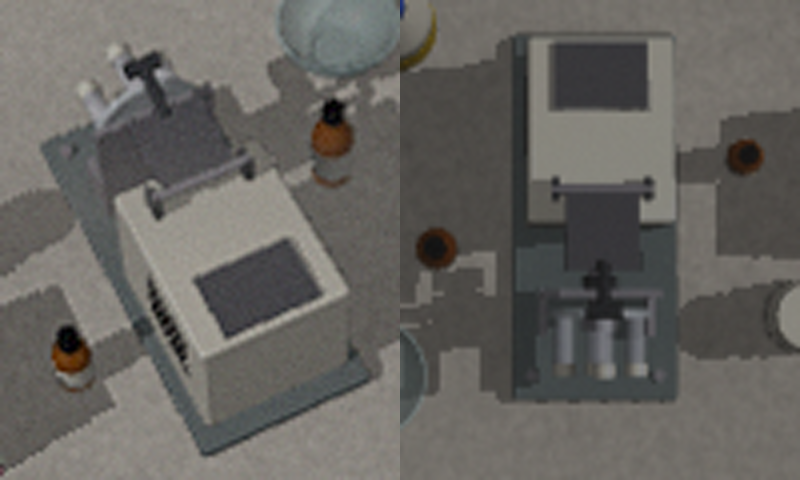

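```bash
cat > fit.py <<'E'
from h import *
S=np.load("S.npy",allow_pickle=True).item();T=np.load("T.npy",allow_pickle=True).item()
s=lambda x,y:np.array([x/4+175-.375,y/4+155-.375]); t=lambda x,y:np.array([x/4+230-.375,y/4+155-.375])
obs=[(S,(.165,.055,.115),s(347,293)),(S,(.165,-.055,.115),s(207,355)),(S,(.025,-.055,.115),s(115,193)),
(T,(.165,.055,.115),t(128,38)),(T,(.165,-.055,.115),t(273,38)),(T,(.025,.055,.115),t(128,220)),(T,(.025,-.055,.115),t(275,222)),
(T,(.05,.032,.13),t(157,187)),(T,(.05,-.032,.13),t(247,187))]
def res(p):
    r=[proj(d,w(p,P))-o for d,P,o in obs]
    r+=[proj(S,w(p,pin(p[3])))-s(145,68),proj(T,w(p,pin(p[3])))-t(202,311)]
    return np.concatenate(r)
r=least_squares(res,[.5,-.05,0,.1],loss="soft_l1");p=r.x;print(p,np.round(res(p),1))
print("pin",w(p,pin(p[3])),"bolt",w(p,(0,0,.085)),"hinge",w(p,(.05,0,.13)))
E
python3 fit.py
python3 - <<'E'
from bench import ctrl
from h import R
print(R.from_rotvec(ctrl.get_state()["tool_rot"]).as_matrix())
E
```

```text
[ 0.48757036 -0.03255827  0.00072576  0.03733596] [ 1.4 -0.2 -1.9  1.1 -0.9  0.5 -0.5 -0.9  0.3 -0.7 -0.7  0.7 -0.2  0.4
 -0.   0.2 -0.6  0.4 -0.4 -0.  -0.1  0. ]
pin [ 0.448193   -0.03258685  0.148349  ] bolt [ 0.48757036 -0.03255827  0.085     ] hinge [ 0.53757034 -0.03252199  0.13      ]
[[ 9.57145042e-01  2.89608993e-01 -1.41372935e-05]
 [ 2.89608990e-01 -9.57145035e-01 -1.25110594e-04]
 [-4.97645934e-05  1.15654697e-04 -9.99999992e-01]]
```

jog_arm:
  increments:
    - {"tx": 30,"ty": -15,"tz": -25,"wz": 0.06,"gripper": 1}
    - {"tx": 65,"ty": -33,"tz": -50,"wz": 0.12,"gripper": 1}
    - {"tx": 100,"ty": -52,"tz": -75,"wz": 0.18,"gripper": 1}
    - {"tx": 135,"ty": -72,"tz": -85,"wz": 0.24,"gripper": 1}
    - {"tx": 170,"ty": -90,"tz": -85,"wz": 0.294,"gripper": 1}

```text
validation failed for argument at $.in...
```

jog_arm:
  increments:
    - {"tx": 30,"ty": -15,"tz": -25,"wx": 0,"wy": 0,"wz": 0.06,"gripper": 1}
    - {"tx": 65,"ty": -33,"tz": -50,"wx": 0,"wy": 0,"wz": 0.12,"gripper": 1}
    - {"tx": 100,"ty": -52,"tz": -75,"wx": 0,"wy": 0,"wz": 0.18,"gripper": 1}
    - {"tx": 135,"ty": -72,"tz": -85,"wx": 0,"wy": 0,"wz": 0.24,"gripper": 1}
    - {"tx": 170,"ty": -90,"tz": -85,"wx": 0,"wy": 0,"wz": 0.294,"gripper": 1}
  grip_force: 15

```text
time: 1.67
position: [0.3209, -0.4922, 0.2752]
tool_rot: [3.137, -0.008, 0.004]
ft_force: [2.0, -0.8, 0.4]
grip_width: 0.997
grip_force: 0.0
```

jog_arm:
  increments:
    - {"tx": 23,"ty": -34,"tz": 0,"wx": 0,"wy": 0,"wz": 0,"gripper": 1}
    - {"tx": 46,"ty": -68,"tz": 0,"wx": 0,"wy": 0,"wz": 0,"gripper": 1}
    - {"tx": 69,"ty": -102,"tz": 0,"wx": 0,"wy": 0,"wz": 0,"gripper": 1}
    - {"tx": 92,"ty": -136,"tz": 0,"wx": 0,"wy": 0,"wz": 0,"gripper": 1}
    - {"tx": 115,"ty": -170,"tz": 0,"wx": 0,"wy": 0,"wz": 0,"gripper": 1}

```text
time: 2.08
position: [0.4356, -0.3201, 0.272]
tool_rot: [3.141, -0.0, 0.001]
ft_force: [0.7, 0.0, 0.0]
grip_width: 1.002
grip_force: 0.0
```

jog_arm:
  increments:
    - {"tx": 1,"ty": -40,"tz": 0,"wx": 0,"wy": 0,"wz": 0,"gripper": 1}
    - {"tx": 3,"ty": -80,"tz": 0,"wx": 0,"wy": 0,"wz": 0,"gripper": 1}
    - {"tx": 5,"ty": -120,"tz": 0,"wx": 0,"wy": 0,"wz": 0,"gripper": 1}
    - {"tx": 7,"ty": -160,"tz": 0,"wx": 0,"wy": 0,"wz": 0,"gripper": 1}
    - {"tx": 8,"ty": -200,"tz": 0,"wx": 0,"wy": 0,"wz": 0,"gripper": 1}

```text
time: 2.5
position: [0.4427, -0.1199, 0.2718]
tool_rot: [3.141, -0.0, 0.001]
ft_force: [1.3, 0.6, -0.1]
grip_width: 1.0
grip_force: 0.0
```

jog_arm:
  increments:
    - {"tx": 0,"ty": -30,"tz": 0,"wx": 0,"wy": 0,"wz": 0,"gripper": 1}
    - {"tx": 0,"ty": -60,"tz": 0,"wx": 0,"wy": 0,"wz": 0,"gripper": 1}
    - {"tx": 0,"ty": -84,"tz": 10,"wx": 0,"wy": 0,"wz": 0,"gripper": 1}
    - {"tx": 0,"ty": -84,"tz": 20,"wx": 0,"wy": 0,"wz": 0,"gripper": 1}
    - {"tx": 0,"ty": -84,"tz": 30,"wx": 0,"wy": 0,"wz": 0,"gripper": 1}

```text
time: 2.92
position: [0.443, -0.0368, 0.2415]
tool_rot: [3.14, 0.005, 0.002]
ft_force: [-0.1, -1.2, -0.4]
grip_width: 0.997
grip_force: 0.0
```

Closer look with the wrist camera.

Run:
```python
from h import *
from bench import ctrl,vision
d=vision.get_image("wrist"); cv2.imwrite("pics/w0.png",d["color"]); s=ctrl.get_state()
np.save("W.npy",d,allow_pickle=True)
p=[.48757,-.03256,.0007,.0373]
print(s["position"],s["tool_rot"])
for n in ("guard_pin","bracket_top","guard"):
    print(n,[([round(float(x)) for x in r["bbox"]],round(r["conf"],2)) for r in vision.spot_in("wrist",n)][:2])
print("pred pin",proj(d,w(p,pin(.037))),"bracket ends",proj(d,w(p,(-.026,.045,.115))),proj(d,w(p,(-.026,-.045,.115))),"hinge",proj(d,w(p,(.05,0,.13))))
```

```text
[ 0.4415275  -0.0381839   0.23906927] [ 3.14106794e+00  4.61561705e-04 -4.47389761e-03]
guard_pin [([216, 77, 292, 183], 0.93)]
bracket_top [([194, 0, 309, 213], 0.81)]
guard [([214, 82, 289, 182], 0.61)]
pred pin [250.92290973 176.02525295] bracket ends [209.19061429 156.15781989] [293.36383542 156.30395699] hinge [251.0278749   80.94662865]
```

View pics/w0.png

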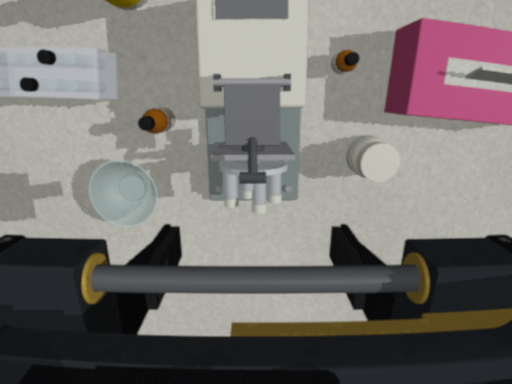

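jog_arm:
  increments:
    - {"tx": 0,"ty": 0,"tz": 20,"wx": 0,"wy": 0,"wz": 0,"gripper": 1}
    - {"tx": 0,"ty": 0,"tz": 40,"wx": 0,"wy": 0,"wz": 0,"gripper": 1}
    - {"tx": 0,"ty": 0,"tz": 55,"wx": 0,"wy": 0,"wz": 0,"gripper": 1}
    - {"tx": 0,"ty": 0,"tz": 65,"wx": 0,"wy": 0,"wz": 0,"gripper": 1}
    - {"tx": 0,"ty": 0,"tz": 65,"wx": 0,"wy": 0,"wz": 0,"gripper": 1}

```text
time: 3.53
position: [0.4416, -0.0386, 0.1749]
tool_rot: [-3.141, 0.003, 0.005]
ft_force: [-0.1, -0.4, 0.7]
grip_width: 1.001
grip_force: 0.0
```

jog_arm:
  increments:
    - {"tx": 2,"ty": -2,"tz": 15,"wx": 0,"wy": 0,"wz": 0,"gripper": 1}
    - {"tx": 5,"ty": -4,"tz": 30,"wx": 0,"wy": 0,"wz": 0,"gripper": 1}
    - {"tx": 5,"ty": -4,"tz": 38,"wx": 0,"wy": 0,"wz": 0,"gripper": 1}
    - {"tx": 5,"ty": -4,"tz": 38,"wx": 0,"wy": 0,"wz": 0,"gripper": 0.5}
    - {"tx": 5,"ty": -4,"tz": 38,"wx": 0,"wy": 0,"wz": 0,"gripper": 0.2}

```text
time: 3.95
position: [0.448, -0.0342, 0.1391]
tool_rot: [-3.142, 0.001, -0.0]
ft_force: [-0.6, 0.2, 0.1]
grip_width: 0.919
grip_force: 0.0
```

jog_arm:
  increments:
    - {"tx": 0,"ty": 0,"tz": 0,"wx": 0,"wy": 0,"wz": 0,"gripper": 0.15}
    - {"tx": 0,"ty": 0,"tz": 0,"wx": 0,"wy": 0,"wz": 0,"gripper": 0.15}
    - {"tx": 0,"ty": 0,"tz": 0,"wx": 0,"wy": 0,"wz": 0,"gripper": 0.15}
    - {"tx": 0,"ty": 0,"tz": 0,"wx": 0,"wy": 0,"wz": 0,"gripper": 0.15}
    - {"tx": 0,"ty": 0,"tz": 0,"wx": 0,"wy": 0,"wz": 0,"gripper": 0.15}

```text
time: 4.37
position: [0.448, -0.034, 0.1389]
tool_rot: [3.141, -0.0, 0.001]
ft_force: [-0.1, 0.1, 0.0]
grip_width: 0.552
grip_force: 0.0
```

jog_arm:
  increments:
    - {"tx": 0,"ty": 0,"tz": 0,"wx": 0,"wy": 0,"wz": 0,"gripper": 0.1}
    - {"tx": 0,"ty": 0,"tz": 0,"wx": 0,"wy": 0,"wz": 0,"gripper": 0.1}
    - {"tx": 0,"ty": 0,"tz": 0,"wx": 0,"wy": 0,"wz": 0,"gripper": 0.1}
    - {"tx": 0,"ty": 0,"tz": 0,"wx": 0,"wy": 0,"wz": 0,"gripper": 0.1}
    - {"tx": 0,"ty": 0,"tz": 0,"wx": 0,"wy": 0,"wz": 0,"gripper": 0.1}

```text
time: 4.78
position: [0.4478, -0.0339, 0.1386]
tool_rot: [3.142, -0.0, -0.0]
ft_force: [0.5, -0.3, 0.7]
grip_width: 0.174
grip_force: 0.0
```

Run:
```python
from h import *
from bench import ctrl,vision
d=vision.get_image("wrist"); S=vision.get_image("scene"); s=ctrl.get_state();print(s["position"],s["grip_width"],s["grip_force"],s["ft_force"])
a=cv2.resize(d["color"][60:330,150:370],(400,490),interpolation=2); b=cv2.resize(S["color"][140:238,170:250],(400,490),interpolation=2)
cv2.imwrite("pics/w1.png",np.hstack([a,b]))
p=[.48757,-.03256,.0007]
print(proj(d,w(p,pin(.037))),proj(d,s["position"]),proj(S,s["position"]))
```

```text
[ 0.44779038 -0.03388746  0.13857883] 0.12744154377935268 0.0 [-0.77661926 -0.51356335  0.37962364]
[253.47534572 221.52759188] [255.42955614 216.58419594] [210.24003244 173.80907046]
```

View pics/w1.png

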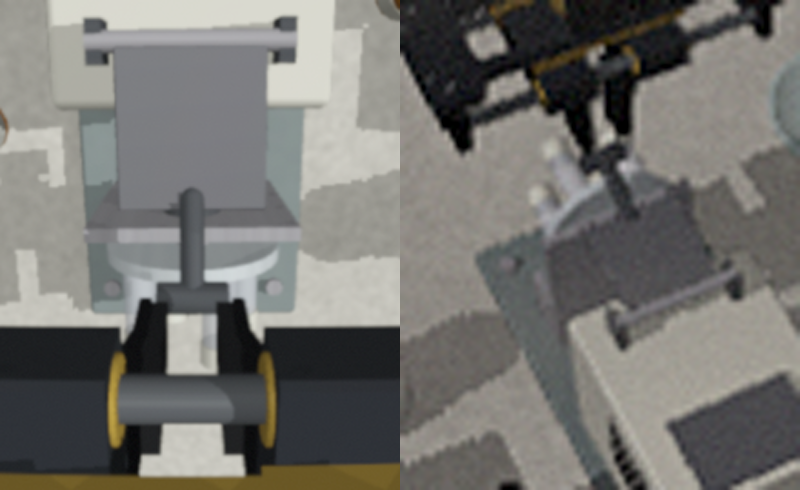

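Run:
```python
from h import *
from bench import ctrl,vision
d=vision.get_image("wrist"); S=vision.get_image("scene"); s=ctrl.get_state();print(s["position"],s["grip_width"],s["grip_force"])
E=np.array(d["extrinsics"]);print("cam pos",-E[:3,:3].T@E[:3,3],"fwd",E[2,:3])
for n,dx,dz in [("claim",0,0),("A",-.015,0),("B",0,.016),("C",-.008,.008)]:
    for y in (.012,-.012):
        P=s["position"]+np.array([dx,y,dz]); print(n,y,proj(d,P).round(1),proj(S,P).round(1),"+x edge",proj(d,P+[.0095,0,0]).round(1))
    for n in ():pass
```

```text
[ 0.44778591 -0.03386683  0.13856969] 0.11279029155361942 0.0
cam pos [ 0.52733845 -0.03372215  0.33681032] fwd [-2.92291004e-01  1.93568638e-05 -9.56329425e-01]
claim 0.012 [238.  216.6] [214.2 172.3] +x edge [237.8 203.6]
claim -0.012 [272.7 216.6] [206.3 175.4] +x edge [273.  203.6]
A 0.012 [238.4 236.3] [212.  168.4] +x edge [238.2 223.9]
A -0.012 [272.4 236.3] [204.1 171.5] +x edge [272.6 223.9]
B 0.012 [236.7 225.9] [213.9 168.7] +x edge [236.5 212.1]
B -0.012 [274.1 225.9] [205.8 171.8] +x edge [274.4 212.1]
C 0.012 [237.6 232. ] [212.9 168.4] +x edge [237.4 219. ]
C -0.012 [273.2 232. ] [204.9 171.5] +x edge [273.4 219. ]
```

Run:
```python
import cv2
a=cv2.imread("pics/w0.png")[200:350,120:390]
cv2.imwrite("pics/w0c.png",cv2.resize(a*2 if 0 else cv2.convertScaleAbs(a,alpha=2.5,beta=20),(800,444),interpolation=2))
```

```text
(no output)
```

View pics/w0c.png

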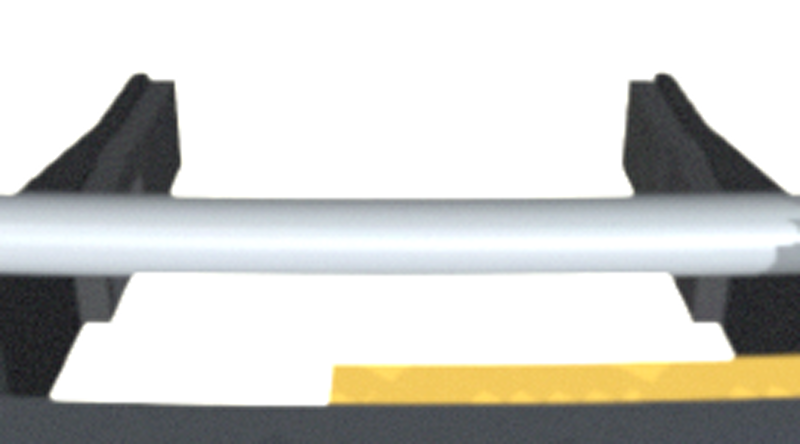

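jog_arm:
  increments:
    - {"tx": 0,"ty": 0,"tz": 0,"wx": 0,"wy": 0,"wz": 0,"gripper": 0.7}
    - {"tx": 0,"ty": 0,"tz": 0,"wx": 0,"wy": 0,"wz": 0,"gripper": 0.7}
    - {"tx": 0,"ty": 0,"tz": 0,"wx": 0,"wy": 0,"wz": 0,"gripper": 0.7}
    - {"tx": 0,"ty": 0,"tz": 0,"wx": 0,"wy": 0,"wz": 0,"gripper": 0.7}
    - {"tx": 0,"ty": 0,"tz": 0,"wx": 0,"wy": 0,"wz": 0,"gripper": 0.7}

```text
time: 5.4
position: [0.4478, -0.0339, 0.1386]
tool_rot: [3.142, -0.0, -0.0]
ft_force: [0.8, 0.0, -0.2]
grip_width: 0.405
grip_force: 0.0
```

jog_arm:
  increments:
    - {"tx": 0,"ty": 0,"tz": 2,"wx": 0,"wy": 0,"wz": 0,"gripper": 0.7}
    - {"tx": 0,"ty": 0,"tz": 5,"wx": 0,"wy": 0,"wz": 0,"gripper": 0.7}
    - {"tx": 0,"ty": 0,"tz": 8,"wx": 0,"wy": 0,"wz": 0,"gripper": 0.7}
    - {"tx": 0,"ty": 0,"tz": 12,"wx": 0,"wy": 0,"wz": 0,"gripper": 0.7}
    - {"tx": 0,"ty": 0,"tz": 12,"wx": 0,"wy": 0,"wz": 0,"gripper": 0.7}

```text
time: 5.82
position: [0.4471, -0.0338, 0.1255]
tool_rot: [-3.141, 0.0, 0.003]
ft_force: [0.7, 0.0, -0.5]
grip_width: 0.687
grip_force: 0.0
```

Run:
```python
from h import *
from bench import ctrl,vision
d=vision.get_image("wrist"); S=vision.get_image("scene"); s=ctrl.get_state();print(s["position"],s["grip_width"],s["grip_force"],s["ft_force"])
np.save("W2.npy",d,allow_pickle=True);np.save("S2.npy",S,allow_pickle=True)
f=lambda i:cv2.convertScaleAbs(i,alpha=2,beta=15)
a=cv2.resize(f(d["color"][180:300,190:320]),(400,369),interpolation=2); b=cv2.resize(f(S["color"][135:195,175:240]),(400,369),interpolation=2)
cv2.imwrite("pics/w2.png",np.hstack([a,b]))
```

```text
[ 0.44756161 -0.03381556  0.12627462] 0.6968193087021031 0.0 [ 0.08597219  0.56380724 -0.12506702]
```

View pics/w2.png

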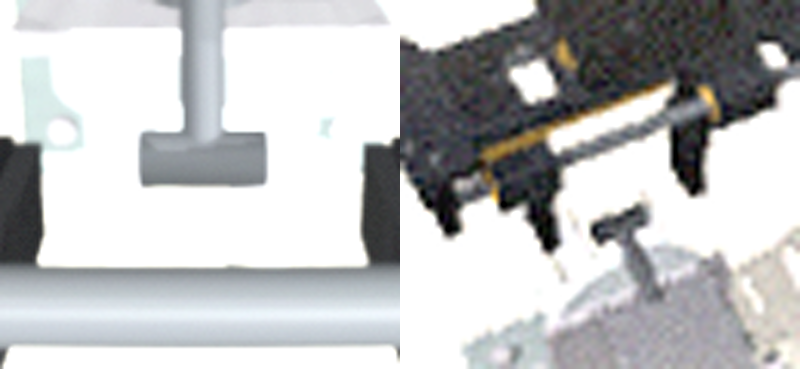

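Run:
```python
from h import *
d=np.load("W2.npy",allow_pickle=True).item();S=np.load("S2.npy",allow_pickle=True).item()
print(d["fx"],d["k1"],-np.array(d["extrinsics"])[:3,:3].T@np.array(d["extrinsics"])[:3,3])
g=.0303
fw=lambda v:np.r_[proj(d,(v[0],v[1]+g,v[2]))-[203,227],proj(d,(v[0],v[1]-g,v[2]))-[308.7,227]]
r=least_squares(fw,[.45,-.034,.13]);print("front inner corner",r.x,r.fun.round(1))
v=r.x; print("scene pred",proj(S,(v[0],v[1]+g+.005,v[2])),proj(S,(v[0],v[1]-g-.005,v[2])),"seen (223,166.4),(199.4,175.3)")
for z in (.126,.14,.15,.16):
  for x in (.4476,.438,.43): print(z,x,proj(S,(x,-.0338+g+.005,z)).round(1),proj(d,(x+.0095,-.0338+g,z)).round(1),proj(d,(x-.0095,-.0338+g,z)).round(1))
```

```text
307.9649673369677 -0.08154887369810875 [ 0.52692959 -0.03373237  0.32366322]
front inner corner [ 0.45516445 -0.03405281  0.16166824] [-0.  0. -0. -0.]
scene pred [222.57028642 166.01338793] [198.71752579 175.30548757] seen (223,166.4),(199.4,175.3)
0.126 0.4476 [222.1 171.9] [210.9 203.1] [212.1 228.7]
0.126 0.438 [220.6 169.5] [211.5 216.2] [212.7 241.1]
0.126 0.43 [219.4 167.5] [212.  226.9] [213.2 251.1]
0.14 0.4476 [221.8 168.9] [207.9 210.4] [209.3 237.5]
0.14 0.438 [220.4 166.4] [208.6 224.3] [210.  250.5]
0.14 0.43 [219.2 164.4] [209.2 235.5] [210.6 261.1]
0.15 0.4476 [221.7 166.7] [205.5 216.3] [207.  244.4]
0.15 0.438 [220.2 164.2] [206.3 230.7] [207.8 258. ]
0.15 0.43 [219.  162.2] [206.9 242.4] [208.4 269. ]
0.16 0.4476 [221.5 164.4] [202.9 222.7] [204.6 252.2]
0.16 0.438 [220. 162.] [203.7 237.9] [205.4 266.2]
0.16 0.43 [218.8 159.9] [204.4 250.1] [206.1 277.6]
```

jog_arm:
  increments:
    - {"tx": 0,"ty": 0,"tz": 8,"wx": 0,"wy": 0,"wz": 0,"gripper": 0.6}
    - {"tx": 0,"ty": 0,"tz": 16,"wx": 0,"wy": 0,"wz": 0,"gripper": 0.6}
    - {"tx": 0,"ty": 0,"tz": 22,"wx": 0,"wy": 0,"wz": 0,"gripper": 0.6}
    - {"tx": 0,"ty": 0,"tz": 22,"wx": 0,"wy": 0,"wz": 0,"gripper": 0.2}
    - {"tx": 0,"ty": 0,"tz": 22,"wx": 0,"wy": 0,"wz": 0,"gripper": 0.2}

```text
time: 6.33
position: [0.4472, -0.0338, 0.1039]
tool_rot: [-3.141, 0.0, 0.002]
ft_force: [-0.4, -0.1, 0.8]
grip_width: 0.523
grip_force: 0.0
```

jog_arm:
  increments:
    - {"tx": 0,"ty": 0,"tz": 0,"wx": 0,"wy": 0,"wz": 0,"gripper": 0.15}
    - {"tx": 0,"ty": 0,"tz": 0,"wx": 0,"wy": 0,"wz": 0,"gripper": 0.15}
    - {"tx": 0,"ty": 0,"tz": 0,"wx": 0,"wy": 0,"wz": 0,"gripper": 0.15}
    - {"tx": 0,"ty": 0,"tz": 0,"wx": 0,"wy": 0,"wz": 0,"gripper": 0.15}
    - {"tx": 0,"ty": 0,"tz": 0,"wx": 0,"wy": 0,"wz": 0,"gripper": 0.15}

```text
time: 6.75
position: [0.4481, -0.0341, 0.1049]
tool_rot: [3.141, -0.0, 0.001]
ft_force: [1.0, 0.6, 0.3]
grip_width: 0.29
grip_force: 15.0
```

jog_arm:
  increments:
    - {"tx": 4,"ty": 0,"tz": -14,"wx": 0,"wy": 0,"wz": 0,"gripper": 0.15}
    - {"tx": 12,"ty": 0,"tz": -30,"wx": 0,"wy": 0,"wz": 0,"gripper": 0.15}
    - {"tx": 24,"ty": 0,"tz": -45,"wx": 0,"wy": 0,"wz": 0,"gripper": 0.15}
    - {"tx": 37,"ty": 0,"tz": -57,"wx": 0,"wy": 0,"wz": 0,"gripper": 0.15}
    - {"tx": 53,"ty": 0,"tz": -65,"wx": 0,"wy": 0,"wz": 0,"gripper": 0.15}

```text
time: 7.17
position: [0.5005, -0.0336, 0.1702]
tool_rot: [3.141, -0.0, -0.002]
ft_force: [-0.7, 0.3, -4.2]
grip_width: 0.292
grip_force: 15.0
```

jog_arm:
  increments:
    - {"tx": 22,"ty": 0,"tz": -6,"wx": 0,"wy": 0,"wz": 0,"gripper": 0.15}
    - {"tx": 44,"ty": 0,"tz": -7,"wx": 0,"wy": 0,"wz": 0,"gripper": 0.15}
    - {"tx": 67,"ty": 0,"tz": -2,"wx": 0,"wy": 0,"wz": 0,"gripper": 0.15}
    - {"tx": 87,"ty": 0,"tz": 8,"wx": 0,"wy": 0,"wz": 0,"gripper": 0.15}
    - {"tx": 104,"ty": 0,"tz": 23,"wx": 0,"wy": 0,"wz": 0,"gripper": 0.15}

```text
time: 7.58
position: [0.6066, -0.0328, 0.1473]
tool_rot: [-3.14, -0.0, -0.002]
ft_force: [-1.6, 1.6, 1.2]
grip_width: 0.295
grip_force: 15.0
```

jog_arm:
  increments:
    - {"tx": 0,"ty": 0,"tz": 0,"wx": 0,"wy": 0,"wz": 0,"gripper": 0.15}
    - {"tx": 0,"ty": 0,"tz": 0,"wx": 0,"wy": 0,"wz": 0,"gripper": 0.15}
    - {"tx": 0,"ty": 0,"tz": 0,"wx": 0,"wy": 0,"wz": 0,"gripper": 0.15}
    - {"tx": 0,"ty": 0,"tz": 0,"wx": 0,"wy": 0,"wz": 0,"gripper": 0.6}
    - {"tx": 0,"ty": 0,"tz": 0,"wx": 0,"wy": 0,"wz": 0,"gripper": 0.6}

```text
time: 8.0
position: [0.6036, -0.0346, 0.1466]
tool_rot: [3.14, -0.001, -0.003]
ft_force: [0.5, 0.6, 0.5]
grip_width: 0.374
grip_force: 0.0
```

jog_arm:
  increments:
    - {"tx": 0,"ty": 0,"tz": 0,"wx": 0,"wy": 0,"wz": 0,"gripper": 0.6}
    - {"tx": 0,"ty": 0,"tz": 0,"wx": 0,"wy": 0,"wz": 0,"gripper": 0.6}
    - {"tx": 0,"ty": 0,"tz": 0,"wx": 0,"wy": 0,"wz": 0,"gripper": 0.6}
    - {"tx": 0,"ty": 0,"tz": -20,"wx": 0,"wy": 0,"wz": 0,"gripper": 0.6}
    - {"tx": 0,"ty": 0,"tz": -50,"wx": 0,"wy": 0,"wz": 0,"gripper": 0.7}

```text
time: 8.42
position: [0.602, -0.0345, 0.1938]
tool_rot: [-3.141, 0.001, 0.011]
ft_force: [0.5, -0.1, -0.1]
grip_width: 0.622
grip_force: 0.0
```

jog_arm:
  increments:
    - {"tx": 0,"ty": 0,"tz": -30,"wx": 0,"wy": 0,"wz": 0,"gripper": 0.7}
    - {"tx": -40,"ty": 0,"tz": -40,"wx": 0,"wy": 0,"wz": 0,"gripper": 0.7}
    - {"tx": -80,"ty": 0,"tz": -40,"wx": 0,"wy": 0,"wz": 0,"gripper": 0.7}
    - {"tx": -120,"ty": 0,"tz": -40,"wx": 0,"wy": 0,"wz": 0,"gripper": 0.7}
    - {"tx": -155,"ty": 0,"tz": -40,"wx": 0,"wy": 0,"wz": 0,"gripper": 0.7}

```text
time: 8.83
position: [0.4475, -0.0337, 0.2364]
tool_rot: [3.141, -0.001, -0.001]
ft_force: [0.2, -0.5, 0.2]
grip_width: 0.698
grip_force: 0.0
```

jog_arm:
  increments:
    - {"tx": 0,"ty": 0,"tz": 20,"wx": 0,"wy": 0,"wz": 0,"gripper": 0.7}
    - {"tx": 0,"ty": 0,"tz": 40,"wx": 0,"wy": 0,"wz": 0,"gripper": 0.7}
    - {"tx": 0,"ty": 0,"tz": 60,"wx": 0,"wy": 0,"wz": 0,"gripper": 0.7}
    - {"tx": 0,"ty": 0,"tz": 60,"wx": 0,"wy": 0,"wz": 0,"gripper": 0.7}
    - {"tx": 0,"ty": 0,"tz": 60,"wx": 0,"wy": 0,"wz": 0,"gripper": 0.7}

```text
time: 9.25
position: [0.4489, -0.0339, 0.1763]
tool_rot: [-3.142, 0.0, 0.003]
ft_force: [0.6, -0.0, 0.4]
grip_width: 0.699
grip_force: 0.0
```

Run:
```python
from h import *
from bench import ctrl,vision
d=vision.get_image("wrist"); S=vision.get_image("scene"); s=ctrl.get_state();print(s["position"],s["tool_rot"],s["grip_width"])
np.save("W3.npy",d,allow_pickle=True)
p=[.48757,-.03256,.0007]
for n,P in [("bolt top",(0,0,.097)),("bolt",(0,0,.085)),("br +y",(-.026,.045,.115)),("br -y",(-.026,-.045,.115)),("head +",(.025,.055,.115)),("head -",(.025,-.055,.115)),("pin2.25",pin(2.25))]: print(n,proj(d,w(p,P)).round(1),proj(S,w(p,P)).round(1))
f=lambda i:cv2.convertScaleAbs(i,alpha=1.6,beta=10)
a=cv2.resize(f(d["color"][40:300,130:380]),(500,520),interpolation=2); b=cv2.resize(f(S["color"][150:270,180:249]),(299,520),interpolation=2)
cv2.imwrite("pics/w3.png",np.hstack([a,b]))
```

```text
[ 0.45052149 -0.03390223  0.17774965] [ 3.14136052e+00 -2.14617374e-04  2.12914515e-03] 0.7008653456576951
bolt top [253.9 143.7] [217.5 192.8]
bolt [253.9 141.8] [217.7 195.3]
br +y [202.2 176.7] [227.9 176.5]
br -y [305.5 176.6] [198.4 188.2]
head + [187.3 117.1] [239.1 188.4]
head - [320.2 116.9] [202.4 203.4]
pin2.25 [252.7 -51.9] [235.3 206.3]
```

View pics/w3.png

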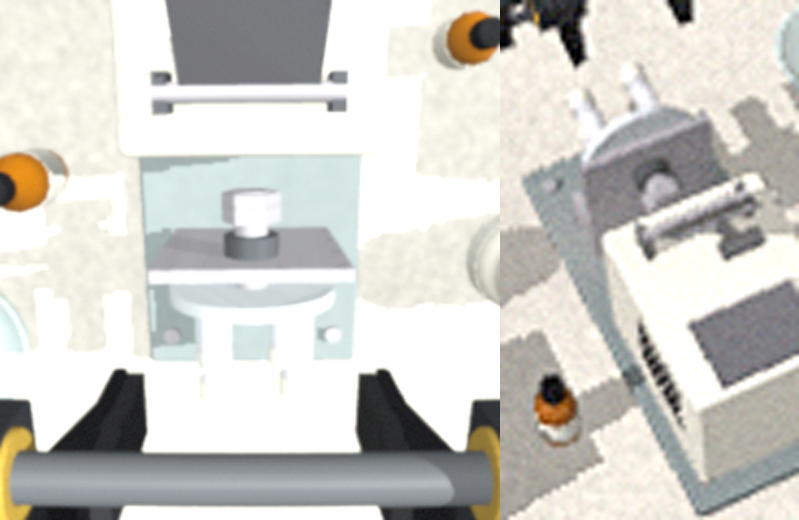

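jog_arm:
  increments:
    - {"tx": 20,"ty": 0,"tz": 0,"wx": 0,"wy": 0,"wz": 0,"gripper": 0.7}
    - {"tx": 39,"ty": 0,"tz": 0,"wx": 0,"wy": 0,"wz": 0,"gripper": 0.7}
    - {"tx": 39,"ty": 0,"tz": 20,"wx": 0,"wy": 0,"wz": 0,"gripper": 0.7}
    - {"tx": 39,"ty": 0,"tz": 40,"wx": 0,"wy": 0,"wz": 0,"gripper": 0.7}
    - {"tx": 39,"ty": 0,"tz": 40,"wx": 0,"wy": 0,"wz": 0,"gripper": 0.7}

```text
time: 9.77
position: [0.4873, -0.0337, 0.1344]
tool_rot: [-3.14, 0.0, 0.007]
ft_force: [0.1, -1.0, -0.9]
grip_width: 0.704
grip_force: 0.0
```

jog_arm:
  increments:
    - {"tx": 1,"ty": 0,"tz": 15,"wx": 0,"wy": 0,"wz": 0,"gripper": 0.7}
    - {"tx": 1,"ty": 0,"tz": 30,"wx": 0,"wy": 0,"wz": 0,"gripper": 0.7}
    - {"tx": 1,"ty": 0,"tz": 45,"wx": 0,"wy": 0,"wz": 0,"gripper": 0.7}
    - {"tx": 1,"ty": 0,"tz": 60,"wx": 0,"wy": 0,"wz": 0,"gripper": 0.7}
    - {"tx": 1,"ty": 0,"tz": 60,"wx": 0,"wy": 0,"wz": 0,"gripper": 0.7}

```text
time: 10.18
position: [0.4887, -0.034, 0.0757]
tool_rot: [-3.141, 0.001, 0.005]
ft_force: [0.0, -0.1, -0.7]
grip_width: 0.704
grip_force: 0.0
```

Run:
```python
from h import *
from bench import ctrl,vision
d=vision.get_image("wrist"); S=vision.get_image("scene"); s=ctrl.get_state();print(s["position"],s["tool_rot"],s["grip_width"],s["ft_force"])
np.save("W4.npy",d,allow_pickle=True)
p=[.48757,-.03356,.0007]
for n,P in [("bolt",(0,0,.085)),("br +y",(-.026,.045,.115)),("br -y",(-.026,-.045,.115)),("head +",(.025,.055,.115))]: print(n,proj(d,w(p,P)).round(1),proj(S,w(p,P)).round(1))
f=lambda i:cv2.convertScaleAbs(i,alpha=1.8,beta=10)
a=cv2.resize(f(d["color"][130:330,150:360]),(420,400),interpolation=2); b=cv2.resize(f(S["color"][145:220,180:250]),(373,400),interpolation=2)
cv2.imwrite("pics/w4.png",np.hstack([a,b]))
```

```text
[ 0.49048682 -0.03398809  0.07782355] [ 3.14151363e+00 -5.02059219e-04  1.28362288e-03] 0.7007327762228501 [ 0.65338301 -0.47557677 -0.0036374 ]
bolt [254.8 223.5] [217.4 195.4]
br +y [180.1 282.8] [227.5 176.6]
br -y [329.5 282.7] [198.  188.3]
head + [154.8 203. ] [238.7 188.5]
```

View pics/w4.png

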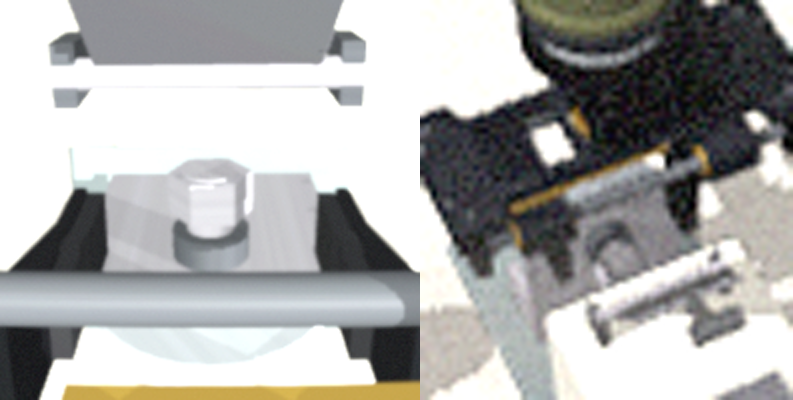

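jog_arm:
  increments:
    - {"tx": 0,"ty": 0,"tz": 7,"wx": 0,"wy": 0,"wz": 0,"gripper": 0.7}
    - {"tx": 0,"ty": 0,"tz": 14,"wx": 0,"wy": 0,"wz": 0,"gripper": 0.7}
    - {"tx": 0,"ty": 0,"tz": 21,"wx": 0,"wy": 0,"wz": 0,"gripper": 0.7}
    - {"tx": 0,"ty": 0,"tz": 28,"wx": 0,"wy": 0,"wz": 0,"gripper": 0.7}
    - {"tx": 0,"ty": 0,"tz": 34,"wx": 0,"wy": 0,"wz": 0,"gripper": 0.7}

```text
time: 10.7
position: [0.4895, -0.0339, 0.0418]
tool_rot: [3.142, -0.0, -0.001]
ft_force: [0.4, -0.3, 0.4]
grip_width: 0.703
grip_force: 0.0
```

Run:
```python
from h import *
from bench import ctrl,vision
for i in range(80): S=vision.get_image("scene")
d=vision.get_image("wrist"); s=ctrl.get_state();print(s["time"],s["position"],s["grip_width"],s["ft_force"])
f=lambda i:cv2.convertScaleAbs(i,alpha=1.5,beta=0)
a=cv2.resize(f(d["color"][150:330,150:360]),(420,360),interpolation=2); b=cv2.resize(f(S["color"][145:220,180:250]),(336,360),interpolation=2)
cv2.imwrite("pics/w5.png",np.hstack([a,b]))
```

```text
14.75 [ 0.4897845  -0.03389479  0.04258664] 0.7006495610664504 [ 0.44702801  0.58115285 -0.12663958]
```

View pics/w5.png

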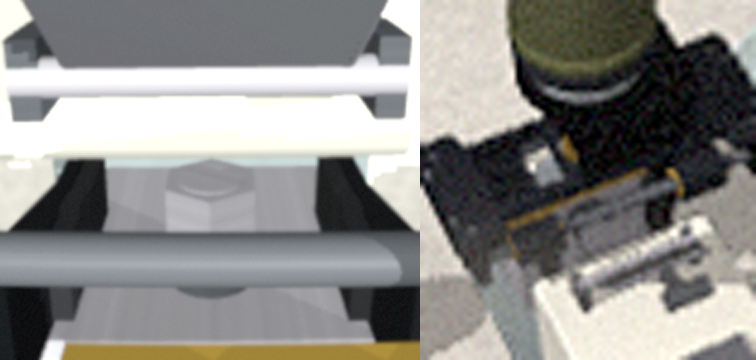

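jog_arm:
  increments:
    - {"tx": 0,"ty": 0,"tz": 0,"wx": 0,"wy": 0,"wz": 0,"gripper": 0.15}
    - {"tx": 0,"ty": 0,"tz": 0,"wx": 0,"wy": 0,"wz": 0,"gripper": 0.15}
    - {"tx": 0,"ty": 0,"tz": 0,"wx": 0,"wy": 0,"wz": 0,"gripper": 0.15}
    - {"tx": 0,"ty": 0,"tz": 0,"wx": 0,"wy": 0,"wz": 0,"gripper": 0.15}
    - {"tx": 0,"ty": 0,"tz": 0,"wx": 0,"wy": 0,"wz": 0,"gripper": 0.15}
  grip_force: 40

```text
time: 15.17
position: [0.4898, -0.0339, 0.0426]
tool_rot: [3.142, -0.0, -0.0]
ft_force: [-0.8, -0.1, 0.0]
grip_width: 0.407
grip_force: 0.0
```

jog_arm:
  increments:
    - {"tx": 0,"ty": 0,"tz": 0,"wx": 0,"wy": 0,"wz": 0,"gripper": 0.15}
    - {"tx": 0,"ty": 0,"tz": 0,"wx": 0,"wy": 0,"wz": 0,"gripper": 0.15}
    - {"tx": 0,"ty": 0,"tz": 0,"wx": 0,"wy": 0,"wz": 0,"gripper": 0.15}
    - {"tx": 0,"ty": 0,"tz": 0,"wx": 0,"wy": 0,"wz": 0,"gripper": 0.15}
    - {"tx": 0,"ty": 0,"tz": 0,"wx": 0,"wy": 0,"wz": 0,"gripper": 0.15}

```text
time: 15.58
position: [0.4898, -0.0338, 0.0426]
tool_rot: [-3.142, 0.0, 0.0]
ft_force: [0.9, 1.0, -0.4]
grip_width: 0.269
grip_force: 40.0
```

jog_arm:
  increments:
    - {"tx": 0,"ty": 0,"tz": 0,"wx": 0,"wy": 0,"wz": 0,"gripper": 0.15}
    - {"tx": 0,"ty": 0,"tz": 0,"wx": 0,"wy": 0,"wz": 0,"gripper": 0.15}
    - {"tx": 0,"ty": 0,"tz": 0,"wx": 0,"wy": 0,"wz": 0,"gripper": 0.15}
    - {"tx": 0,"ty": 0,"tz": 0,"wx": 0,"wy": 0,"wz": 0,"gripper": 0.15}
    - {"tx": 0,"ty": 0,"tz": 0,"wx": 0,"wy": 0,"wz": 0,"gripper": 0.15}

```text
time: 16.0
position: [0.4898, -0.0338, 0.0426]
tool_rot: [-3.142, 0.0, 0.0]
ft_force: [0.4, 1.0, 0.6]
grip_width: 0.27
grip_force: 40.0
```

Run:
```python
from bench import ctrl
print(ctrl.close_job())
```

```text
the job is handed in; nothing more can be done
None
```

The guard lever is swung back (about 2.25 rad) and the bolt head is gripped flat at 40 N (opening about 23.5 mm). I handed the job in while still holding it, with no bystander approached; the verdict isn't shown, and I judged the grip height from the images because the reported TCP sits about 35 mm below the real fingertips.

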